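Sort the lab parts into trays and the parts carousel

TASK

Clear up the bench: turn the parts carousel by its handle until the orange bay stands in the middle of the opening of the clear cover, then stand the coil in the middle of that bay. Put the capacitor in the red tray, the transformer in the green tray and the heat sink in the white tray, each standing upright and flat on the tray's floor. Leave the meter and the loudspeaker where they are, and let go of everything.

Things in the scene. Friction and masses are not known exactly. Their poses are not given: they have to be found in the camera images.
- capacitor: Capacitor: blue cylindrical can with silver top, 35 mm diameter, 50 mm tall, about 80 g. Loose, stands upright on the bench at the start; origin at the centre of its underside, z up along its axis. 
- coil: Coil: copper winding on a bobbin with beige end flanges, plain cylinder 36 mm diameter, 46 mm tall, about 120 g; from above a beige disc with a small dark steel core. Loose, stands upright on the bench at the start; origin at the centre of its underside, z up along its axis. 
- transformer: Transformer: dark steel block with yellow winding, yellow patch on top, 46 mm (its x) by 38 mm (its y) by 45 mm tall, about 250 g. Loose, stands upright on the bench at the start; origin at the centre of its underside, z up along its axis. 
- heatsink: Heat sink: bare aluminium block of seven upright fins, 48 mm (its x) by 36 mm (its y) by 45 mm tall, about 110 g; the fins lie side by side along x, so along its y it is gripped on the fins' edges and behaves as a solid block. Loose, stands upright on the bench at the start; origin at the centre of its underside, z up along its axis. 
- tray_red: Red square shallow plastic tray fixed to the bench, 80 x 80 mm outside, 20 mm tall, walls and floor 4 mm thick (inside 72 x 72 mm, 16 mm deep). Origin at the centre of its underside, x and y along its sides; its inner floor is 4 mm above the origin.
- tray_green: Green square shallow plastic tray fixed to the bench, 80 x 80 mm outside, 20 mm tall, walls and floor 4 mm thick (inside 72 x 72 mm, 16 mm deep). Origin at the centre of its underside, x and y along its sides; its inner floor is 4 mm above the origin.
- tray_white: White square shallow plastic tray fixed to the bench, 80 x 80 mm outside, 20 mm tall, walls and floor 4 mm thick (inside 72 x 72 mm, 16 mm deep). Origin at the centre of its underside, x and y along its sides; its inner floor is 4 mm above the origin.
- carousel (a joint): Angle (rad) of the grey turntable with four bays, vertical axis, light friction (0.06 N m), stays where left. 0: orange bay in the middle of the opening, towards the robot; + anticlockwise from above; starts at 1.0 to 1.65. A fixed 280 mm square clear cover, 44 to 48 mm above the bench, leaves open a notch 140 mm wide, centred on the axis, from its robot-side edge to 35 mm past the axis.
- bay (a point): Middle of the orange-floored bay, on the floor of the turntable, 18 mm above the bench, 85 mm from the axis; turns with it, its x along the line between bay and axis. The bay is a quarter of the turntable, bounded by straight dividers 45 degrees either side of its middle line and a rim at 125 mm radius; these walls end 36 mm above the bench.
- handle (a point): Carousel's handle: point on the axis, 85 mm above the bench, 11 mm below the handle's top. An upright white bar, 44 mm long (its x, the line from the axis to the orange bay), 16 mm thick (its y), from 52 to 96 mm above the bench, with a small orange mark at the end nearer the orange bay. It turns with the carousel.
- meter: Bystander to leave alone: hand-held meter lying flat, orange with black face, 150 x 75 x 34 mm. Origin at the centre of its underside.
- speaker: Bystander to leave alone: round loudspeaker driver, cone up, 110 mm diameter, 44 mm tall. Origin at the centre of its underside.
There are look-alikes about, which are no part of the job. Of the things that look like the tray_white, the middle-sized one is meant.

How it is judged (in metres and radians):
On the way, in this order (a step that is already met when the one before it is completed fails the run):
1. the carousel is turned so that the orange bay stands in the opening (value of joint carousel between -0.25 and 0.25 rad), for 0.2 s.
2. the coil stands in the orange bay (horizontal distance between coil and bay below 0.025 m and z of coil in the frame of bay below 0.006 m and angle between coil's own z axis and vertical below 0.12 rad and linear speed of coil below 0.02 m/s), for 0.2 s.
At the end, for the whole second after the job is handed in: Carousel at rest within 0.25 rad of 0; coil on the orange bay's floor within 25 mm of its middle; capacitor in red, transformer in green, heat sink in white tray, on its floor, each within 22 mm of the tray's centre along each side; all upright within 0.12 rad and at rest (all of step 1 and all of step 2 and velocity of joint carousel between -0.05 and 0.05 rad/s and x of capacitor in the frame of tray_red between -0.022 and 0.022 m and y of capacitor in the frame of tray_red between -0.022 and 0.022 m and z of capacitor in the frame of tray_red below 0.009 m and angle between each of capacitor, transformer, heatsink's own z axis and vertical below 0.12 rad and linear speed of each of capacitor, transformer, heatsink below 0.02 m/s and x of transformer in the frame of tray_green between -0.022 and 0.022 m and y of transformer in the frame of tray_green between -0.022 and 0.022 m and z of transformer in the frame of tray_green below 0.009 m and x of heatsink in the frame of tray_white between -0.022 and 0.022 m and y of heatsink in the frame of tray_white between -0.022 and 0.022 m and z of heatsink in the frame of tray_white below 0.009 m); the robot touches nothing.
It fails at once if the meter or the loudspeaker is moved by more than 20 mm (distance of any of meter, speaker from where it was at the start of the episode above 0.02 m).
It also fails if it takes over 96 s, if anything falls off the work surface, if the arm or the gripper's body presses on something with over 40 N, if the wrist force passes 120 N, or if a joint passes its speed limit or range.

ROBOT

A 6-joint arm with a two-finger parallel gripper is mounted at the origin on the work surface. World frame = base frame: x ahead of the robot, y to its left, z up, the work surface at z = 0. Lengths are in m, angles in degrees, forces in N, time in s.
With the tool pointing down it reaches from about 0.4 to 0.825 m from the base axis. Payload 7 kg.
Tool frame: the origin (TCP) lies midway between the tips of the shut fingers; the grasp point (between the pads) lies r.grip_depth behind it (r.grip_depth is the distance from the TCP to the grasp point, in m); z points along the fingers, y is the direction in which the jaws open and shut (so a half turn about z gives the same grasp; the last joint's range is limited). The gripper opens to 88 mm and grips with 3 to 60 N. Pads are 19 mm wide; open, the fingers measure 130 mm over their backs; the gripper's body (78 mm by 193 mm) begins 47 mm behind the grasp point.
Start: joints at [-54.081, 20.546, 0.682, 0, -70.136, -16.507], TCP at [0.224, -0.637, 0.227] pointing down, gripper open.
Joint ranges: [-176.03, 176.03], [-82.01, 121.73], [-58.28, 71.71], [-173.87, 95.51], [-174.79, -0.11], [-173.66, 173.66]. Speed limits (degrees/s): [136.94, 136.94, 172.46, 180, 180, 180].

INTERFACE

Orientations are given as [roll, pitch, yaw] about the fixed x, y, z axes, in that order (R = Rz(yaw) Ry(pitch) Rx(roll)).
In Python, from plant import r, imaging, close_job gives the robot as it stands.
- The arm moves only by the tool step_arm, never from a script. Its argument "commands" is a list of rows, each a list of 2 entries, a list of its own where there are three numbers: the shift along the tool's x, y, z in mm, then the turn about the tool's z in degrees. In form: [[[x, y, z], twist], ...]. A call has 1 to 20 rows; each row shifts and turns the commanded pose from where the row before left it, along the tool's axes as they then stand; what a row does not reach is not made up. A row lasts 1/8 s, in which the tool goes at most 62.5 mm and 10.7 degrees, less where a joint would pass 70% of its speed; a pose out of reach is approached as far as the arm can. A call with a gripper value outside its range is refused whole. "gripper" is the closure, from 0 (fully open) to 1 (shut), set as the call begins (left out, the last holds). The fingers move at their own pace and stop on an object; "grip_force" is the grip in N (left out, the last holds). Time passes only in rows, so rows that do not move let the fingers close. It gives the time, the measured TCP pose, the force and the opening at its end, in the units of the state.
- r.get_state(): the state, without advancing time (a new reading comes with each control period).
- imaging.capture(name): name is "scene" or "side" or "wrist"; returns a dict with "img" (480x640x3 uint8, red, green, blue), "z_map" (480x640 float32, m along the optical axis (not along the pixel's ray), 0 where there is no reading), "vfov" (degrees; the focal length in pixels is half the picture's height over the tangent of half this angle, whatever the lens; pixels are square), "cx", "cy" (the principal point, pixels), "D" ([k1, k2, p1, p2, k3] as OpenCV has them; the pictures are not rectified), "extrinsics" (4x4, takes a point from camera to world coordinates); the wrist camera has in their place "T_tool_cam" (4x4, takes a point from camera to tool coordinates, whose origin is the TCP and whose axes are the flange's). Camera axes: x right, y down, z forward; pixel columns grow to the right and rows downward; lengths in m; the calibration is good to about 2 mm. A picture is of the moment at which its call begins: read the wrist's pose just before it.
- close_job(): hands the job in, once; it reports no verdict.
The state is a dict: "time_s": time; "joints": joint angles; "qd": joint speeds; "joint_torque": joint torques, N m; "tcp_pos": TCP position; "eef_rot": TCP orientation; "contact_force": force on the tool from outside, world axes, zero at the start; "moment": the same for the moment, N m; "gripper_width": finger opening in m.
Only numpy, scipy, OpenCV 4.12 (cv2) and the standard library are available. Lean on these libraries where they do the work, as an engineer would, in place of code of your own. Each camera call takes 0.05 s, during which the arm holds its last target.

## Working session

There is one attempt and no reset: what is moved stays moved. The work goes in short steps, Python scripts to look and compute and a tool call to move; the robot and the scene stay as the last step left them, time stands still between calls to the robot, and variables do not carry over. Pictures are saved under pics/ and viewed, and the job is handed in when it is done.

Besides the shell and the picture viewer there is one more tool, called as name([rows], argument=value, ...), one row to a line, values as JSON. step_arm: Moves the arm, as the interface text tells. Its arguments: {"type":"object","properties":{"commands":{"type":"array","items":{"type":"array"}},"gripper":{"type":"number"},"grip_force":{"type":"number"}},"required":["commands"]}

```bash
ls; mkdir -p pics; python3 - <<'E'
from plant import r, imaging
import cv2,numpy as np,pickle
print(r.get_state(), r.grip_depth)
for n in ["scene","side","wrist"]:
    d=imaging.capture(n); cv2.imwrite(f"pics/{n}0.png",d["img"][:,:,::-1]); pickle.dump(d,open(f"{n}0.pkl","wb"))
    print(n,d["vfov"],d["cx"],d["cy"],d["D"]); print(np.round(d.get("extrinsics",d.get("T_tool_cam")),3))
E
```

```text
pics
{'time_s': 0.0, 'joints': array([-5.40787236e+01,  2.05905916e+01,  6.32118258e-01, -2.09303926e-02,
       -7.01361806e+01, -1.65059135e+01]), 'qd': array([-0.06036651, -0.03222771, -0.0231091 , -0.05567865, -0.06224904,
        0.02833209]), 'joint_torque': array([-3.11994211e-05, -5.82718170e+01,  2.93067813e+01,  6.99763834e+00,
        6.82072263e-03, -1.55803073e-04]), 'tcp_pos': array([ 0.22417271, -0.63614727,  0.22561709]), 'eef_rot': array([ 1.79903656e+02, -8.03030793e-03, -1.60591758e+02]), 'contact_force': array([ 0.01588617,  0.00532579, -0.41992358]), 'moment': array([ 0.06418386,  0.00204188, -0.01469363]), 'gripper_width': 0.08734622969347075} 0.0188
scene 55.27095484177375 314.9303551233476 233.71968656048895 [-0.08995311  0.          0.          0.          0.        ]
[[-0.619  0.557 -0.554  1.019]
 [ 0.786  0.441 -0.434  0.28 ]
 [ 0.002 -0.704 -0.71   0.684]
 [ 0.     0.     0.     1.   ]]
side 49.60818278237539 301.5362059677657 234.45321998659242 [-0.02333675  0.          0.          0.          0.        ]
[[-0.999 -0.021  0.049  0.486]
 [-0.053  0.531 -0.846  0.849]
 [-0.009 -0.847 -0.531  0.65 ]
 [ 0.     0.     0.     1.   ]]
wrist 67.18235993216881 326.70907942835106 244.4677101813588 [-0.03016432  0.          0.          0.          0.        ]
[[-0.001 -0.959 -0.285  0.076]
 [ 1.    -0.001 -0.    -0.   ]
 [ 0.    -0.285  0.959 -0.158]
 [ 0.     0.     0.     1.   ]]
```

View pics/scene0.png

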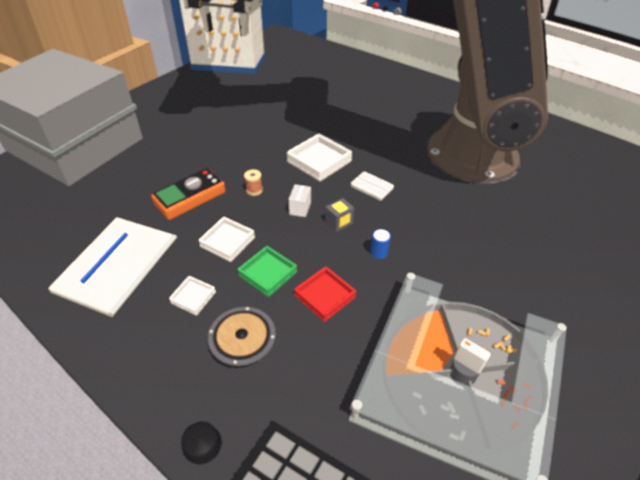

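View pics/side0.png

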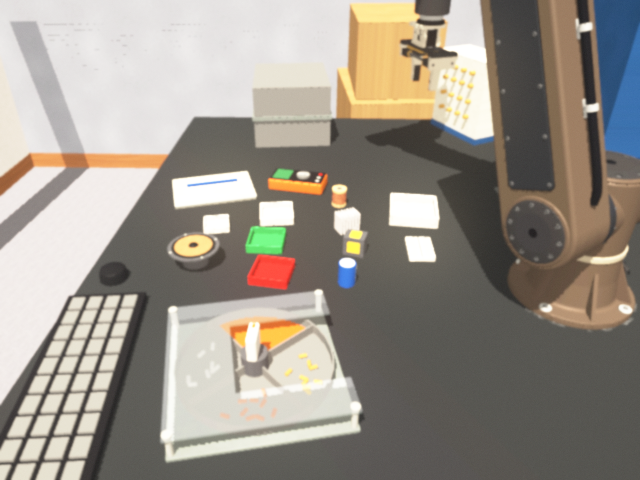

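View pics/wrist0.png

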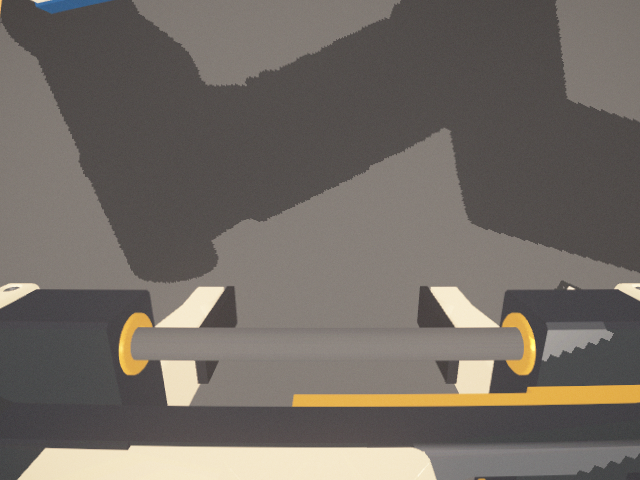

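The scene view shows:
- Capacitor at (381,244), coil at (254,182), transformer at (340,214) and heat sink at (300,200).
- Red tray at (325,293) and green tray at (268,270).
- Three white tray look-alikes: large at (319,157), middle at (227,239) and small at (193,295). There's also a flat white card at (372,186).
- Carousel handle at (472,355), with the orange bay to its left.

Next I'll measure these.

```bash
cat > h.py <<'E'
import numpy as np, cv2, pickle
def K(d):
    h=d["img"].shape[0]; f=h/2/np.tan(np.radians(d["vfov"])/2)
    return np.array([[f,0,d["cx"]],[0,f,d["cy"]],[0,0,1.]])
def rays(d,uv):
    p=cv2.undistortPoints(np.asarray(uv,float).reshape(-1,1,2),K(d),np.asarray(d["D"],float)).reshape(-1,2)
    return np.c_[p,np.ones(len(p))]
def plane(d,uv,z,T=None):
    T=d["extrinsics"] if T is None else T
    v=rays(d,uv)@T[:3,:3].T; o=T[:3,3]
    return o+v*((z-o[2])/v[:,2])[:,None]
def cloud(d,T=None):
    T=d["extrinsics"] if T is None else T
    h,w=d["z_map"].shape; u,v=np.meshgrid(np.arange(w),np.arange(h))
    P=rays(d,np.c_[u.ravel(),v.ravel()])*d["z_map"].reshape(-1,1)
    W=P@T[:3,:3].T+T[:3,3]; W[d["z_map"].ravel()==0]=np.nan
    return W.reshape(h,w,3)
def toolT(s):
    from scipy.spatial.transform import Rotation as R
    T=np.eye(4);T[:3,:3]=R.from_euler('xyz',s["eef_rot"],degrees=True).as_matrix();T[:3,3]=s["tcp_pos"];return T
def hsv(d): return cv2.cvtColor(d["img"],cv2.COLOR_RGB2HSV)
E
python3 - <<'E'
from h import *
for n in ["scene","side"]:
    d=pickle.load(open(n+"0.pkl","rb")); W=cloud(d); H=hsv(d)
    print(n,"bench z", np.nanmedian(W[(abs(W[...,2])<.02)&(W[...,0]>.2)&(W[...,0]<.9)][:,2]))
    ok=(W[...,0]>.2)&(W[...,0]<1)&(abs(W[...,1])<.8)
    h,s,v=H[...,0].astype(int),H[...,1],H[...,2]
    masks=dict(red=((h<6)|(h>174))&(s>150)&(v>90),green=(h>45)&(h<75)&(s>120),blue=(h>105)&(h<125)&(s>150),yellow=(h>20)&(h<34)&(s>140)&(v>120),orange=(h>=6)&(h<20)&(s>150)&(v>120),white=(s<45)&(v>120))
    for k,m in masks.items():
        m=(m&ok&(W[...,2]>.001)&(W[...,2]<.12)).astype(np.uint8)
        nn,l,st,c=cv2.connectedComponentsWithStats(m)
        for i in range(1,nn):
            if st[i,4]<60: continue
            w=W[l==i]; zt=np.percentile(w[:,2],97); ww=w[:,:2]
            (cx,cy),(a,b),ang=cv2.minAreaRect((w[:,:2]*1000).astype(np.float32))
            print(k,c[i].round(),st[i,4],"rect c",round(cx),round(cy),"size",round(a),round(b),"ang",round(ang),"z",np.percentile(w[:,2],[3,50,97]).round(3))
E
```

```text
scene bench z -0.0006163537303633948
red [324. 293.] 1813 rect c 596 -24 size 82 93 ang 82 z [0.002 0.005 0.02 ]
green [267. 270.] 1592 rect c 621 -144 size 81 92 ang 89 z [0.001 0.005 0.02 ]
blue [103. 258.] 159 rect c 809 -415 size 133 9 ang 17 z [0.015 0.018 0.021]
blue [379. 248.] 269 rect c 456 1 size 19 34 ang 33 z [0.003 0.025 0.046]
yellow [340. 207.] 84 rect c 426 -119 size 25 23 ang 80 z [0.043 0.045 0.047]
yellow [344. 219.] 86 rect c 429 -103 size 4 26 ang 72 z [0.009 0.022 0.034]
orange [190. 200.] 858 rect c 590 -410 size 66 163 ang 54 z [0.004 0.021 0.032]
orange [435. 345.] 1353 rect c 578 196 size 139 52 ang 13 z [0.016 0.018 0.02 ]
white [ 87. 128.] 1290 rect c 621 -721 size 94 267 ang 76 z [0.09  0.102 0.119]
white [ 99. 149.] 2249 rect c 607 -720 size 240 12 ang 6 z [0.003 0.039 0.072]
white [319. 157.] 1722 rect c 277 -304 size 146 119 ang 85 z [0.002 0.009 0.028]
white [372. 185.] 640 rect c 277 -134 size 91 69 ang 89 z [0.002 0.009 0.012]
white [193. 182.] 151 rect c 554 -437 size 49 34 ang 51 z [0.03  0.037 0.04 ]
white [299. 200.] 553 rect c 422 -225 size 102
[... 2248 characters left out ...]
hite [420. 249.] 695 rect c 277 -135 size 66 115 ang 1 z [0.001 0.01  0.013]
white [347. 262.] 131 rect c 445 -41 size 108 33 ang 87 z [0.002 0.051 0.053]
white [251. 380.] 24347 rect c 603 221 size 306 348 ang 13 z [0.007 0.048 0.052]
white [ 77. 392.] 3109 rect c 875 271 size 30 395 ang 7 z [0.016 0.021 0.023]
white [102. 380.] 2710 rect c 844 250 size 30 365 ang 7 z [0.016 0.021 0.023]
white [ 40. 382.] 2734 rect c 943 262 size 31 366 ang 7 z [0.016 0.021 0.023]
white [ 56. 392.] 3091 rect c 908 275 size 31 393 ang 7 z [0.016 0.021 0.023]
white [ 73. 470.] 385 rect c 821 448 size 29 33 ang 3 z [0.016 0.021 0.023]
white [  4. 471.] 143 rect c 911 455 size 14 31 ang 31 z [0.016 0.021 0.023]
```

```bash
python3 - <<'E'
import cv2
a=cv2.imread("pics/scene0.png")[130:320,140:420]; b=cv2.imread("pics/scene0.png")[265:480,340:580]
cv2.imwrite("pics/a.png",cv2.resize(a,None,fx=2.8,fy=2.8,interpolation=2)); cv2.imwrite("pics/b.png",cv2.resize(b,None,fx=2.7,fy=2.7,interpolation=2))
E
```

```text
(no output)
```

View pics/a.png

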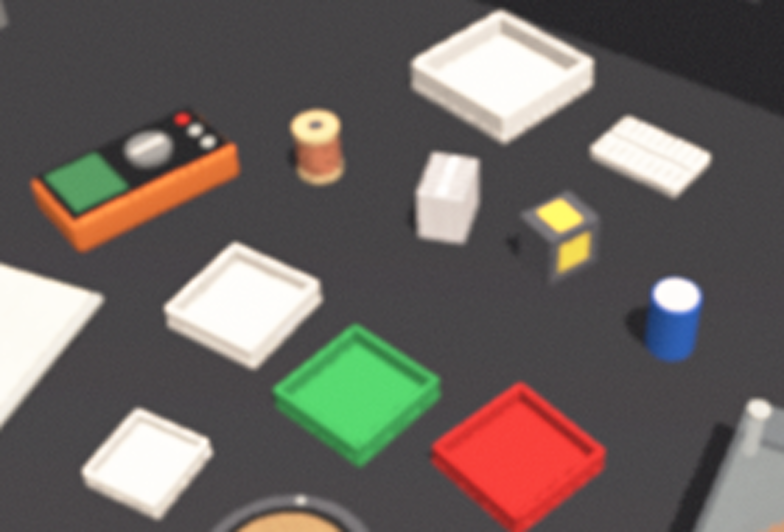

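View pics/b.png

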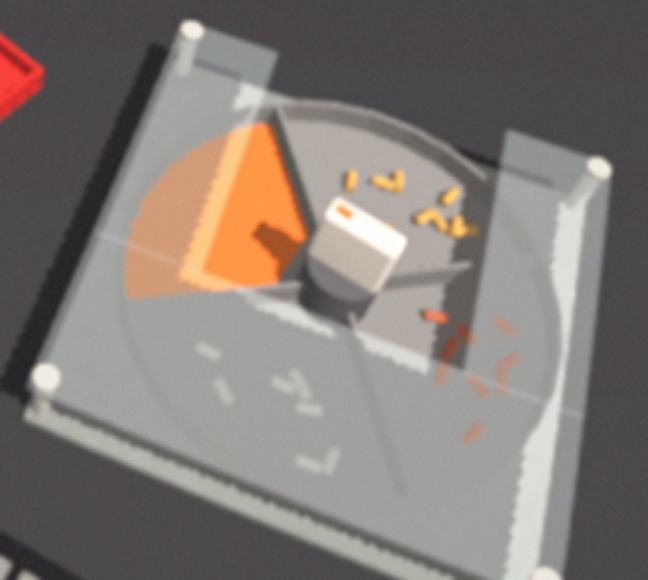

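The crops confirm the white tray choice: (227,239) is the middle-sized of the three. Now the handle, the cover orientation and more exact tops.

```bash
python3 - <<'E'
from h import *
for n in ["scene","side"]:
    d=pickle.load(open(n+"0.pkl","rb")); W=cloud(d); H=hsv(d); h,s,v=H[...,0].astype(int),H[...,1],H[...,2]
    def rep(name,m,z):
        m=m.astype(np.uint8); nn,l,st,c=cv2.connectedComponentsWithStats(m)
        if nn<2: print(n,name,"none");return
        i=1+np.argmax(st[1:,4]); vv,uu=np.nonzero(l==i); P=plane(d,np.c_[uu,vv],z)
        (cx,cy),(a,b),ang=cv2.minAreaRect((P[:,:2]*1000).astype(np.float32))
        q=cv2.boxPoints(((cx,cy),(a,b),ang)); e=[q[1]-q[0],q[2]-q[1]]; L=max(e,key=np.linalg.norm)
        print(n,name,st[i,4],"c",round(cx,1),round(cy,1),"mean",(P[:,:2].mean(0)*1000).round(1),"size",sorted([round(a),round(b)]),"longdir",round(np.degrees(np.arctan2(L[1],L[0])),1),"zmed",np.nanmedian(W[l==i][:,2]).round(4))
    def near(x,y,rr): return np.hypot(W[...,0]-x,W[...,1]-y)<rr
    Z=W[...,2]
    rep("handle",near(.6,.225,.08)&(Z>.090),.096)
    rep("mark",near(.6,.225,.08)&(Z>.085)&(s>110)&(h<25),.096)
    rep("heatsink",near(.42,-.21,.06)&(Z>.041),.045)
    rep("transf",near(.428,-.118,.05)&(Z>.040),.045)
    rep("tr_yellow",near(.428,-.118,.05)&(Z>.040)&(h>20)&(h<34)&(s>120),.045)
    rep("cap",near(.447,0,.04)&(Z>.045),.05)
    rep("coil",near(.45,-.32,.06)&(Z>.041),.046)
    rep("red",near(.597,-.026,.08)&((h<6)|(h>174))&(s>150)&(v>90)&(Z>.016),.020)
    rep("green",near(.62,-.143,.08)&(h>45)&(h<75)&(s>120)&(Z>.016),.020)
    for nm,x,y in [("wL",.272,-.31),("wM",.61,-.275),("wS",.758,-.215)]:
        rep(nm,near(x,y,.1)&(s<60)&(v>110)&(Z>.012),.020)
    m=(abs(W[...,0]-.6)<.22)&(abs(W[...,1]-.24)<.22)&(Z>.0485)&(Z<.07)
    nn,l,st,c=cv2.connectedComponentsWithStats(m.astype(np.uint8))
    for i in range(1,nn):
        if st[i,4]>15: print("  post",c[i].round(),st[i,4],np.nanmedian(W[l==i],0).round(3))
E
```

```text
scene handle 311 c 602.2 251.6 mean [602.3 251.7] size [19, 44] longdir 89.9 zmed 0.0946
scene mark 9 c 599.3 238.0 mean [599.3 238. ] size [2, 6] longdir 71.4 zmed 0.096
scene heatsink 235 c 444.3 -214.1 mean [ 444.5 -214.2] size [37, 52] longdir 25.8 zmed 0.0437
scene transf 315 c 428.5 -118.7 mean [ 428.3 -119.1] size [42, 50] longdir -15.2 zmed 0.0444
scene tr_yellow 111 c 425.6 -120.0 mean [ 425.6 -120. ] size [25, 28] longdir 74.7 zmed 0.045
scene cap 199 c 448.7 -4.0 mean [449.  -4.] size [35, 37] longdir -0.4 zmed 0.0495
scene coil 147 c 461.7 -335.8 mean [ 461.3 -335.9] size [34, 38] longdir 43.1 zmed 0.0452
scene red 357 c 603.5 -23.4 mean [604.3 -22.8] size [81, 81] longdir 81.3 zmed 0.0185
scene green 335 c 628.2 -142.3 mean [ 629.2 -141.5] size [81, 81] longdir -1.0 zmed 0.0185
scene wL 756 c 277.2 -291.0 mean [ 279.2 -288. ] size [126, 127] longdir -5.5 zmed 0.0222
scene wM 432 c 617.4 -263.2 mean [ 618.3 -263.8] size [85, 86] longdir -83.1 zmed 0.0175
scene wS 83 c 742.2 -198.7 mean [ 742.5 -198.9] size [41, 81] longdir 56.5 zmed 0.0131
  post [411. 276.] 44 [0.502 0.0
[... 1310 characters left out ...]
57 [0.592 0.262 0.053]
  post [171. 344.] 28 [0.736 0.238 0.049]
  post [182. 361.] 155 [0.708 0.272 0.049]
  post [230. 357.] 25 [0.635 0.259 0.049]
  post [213. 370.] 180 [0.658 0.29  0.049]
  post [195. 364.] 21 [0.688 0.28  0.049]
  post [228. 410.] 4249 [0.639 0.364 0.049]
  post [226. 380.] 56 [0.632 0.308 0.049]
  post [199. 381.] 22 [0.673 0.315 0.049]
  post [214. 385.] 34 [0.65  0.322 0.049]
  post [336. 388.] 105 [0.469 0.317 0.049]
  post [347. 386.] 31 [0.451 0.315 0.049]
  post [230. 385.] 16 [0.628 0.318 0.049]
  post [313. 392.] 99 [0.501 0.33  0.049]
  post [282. 394.] 108 [0.547 0.332 0.049]
  post [254. 396.] 30 [0.587 0.338 0.049]
  post [310. 402.] 36 [0.506 0.346 0.049]
```

Cover corners give the cover centre at (0.599, 0.251) and the opening direction at 193°. The handle is at (0.600, 0.252) with the mark pointing at 270°, so the carousel is at about +77° and needs +77° of tool twist. On the way I'll take one wrist look over the parts.

step_arm([
  [[-39.1,43.05,0],0],
  [[-39.1,43.05,0],0],
  [[-39.1,43.05,0],0],
  [[-39.1,43.05,0],0],
  [[-39.1,43.05,0],0],
  [[-39.1,43.05,0],0],
  [[-39.1,43.05,0],0],
  [[-39.1,43.05,0],0],
  [[-39.1,43.05,0],0],
  [[-39.1,43.05,0],0],
  [[0,0,0],-10.1],
  [[0,0,0],-10.1],
  [[0,0,0],-10.1],
  [[0,0,0],-10.1],
  [[0,0,0],-10.1],
  [[0,0,0],-10.1],
  [[0,0,0],-10],
  [[0,0,0],0],
], gripper=0)

```text
time_s: 2.4
tcp_pos: [0.4498, -0.1007, 0.2265]
eef_rot: [180.0, 0.0, -90.1]
contact_force: [-0.2, 0.1, -0.1]
gripper_width: 0.0876
```

```bash
python3 - <<'E'
from plant import r, imaging
from h import *
s=r.get_state(); d=imaging.capture("wrist"); d["T"]=toolT(s)@d["T_tool_cam"]; pickle.dump(d,open("wrist1.pkl","wb"))
print(s["tcp_pos"],s["eef_rot"],s["joints"]); cv2.imwrite("pics/wrist1.png",d["img"][:,:,::-1])
E
```

```text
[ 0.44983689 -0.10065305  0.22646247] [ 1.79988306e+02  3.61282658e-03 -9.00617489e+01] [ 1.19700229e+01 -8.83309313e-02 -2.50815146e+01 -6.58746967e-03
 -6.50175005e+01 -1.20289886e+01]
```

View pics/wrist1.png

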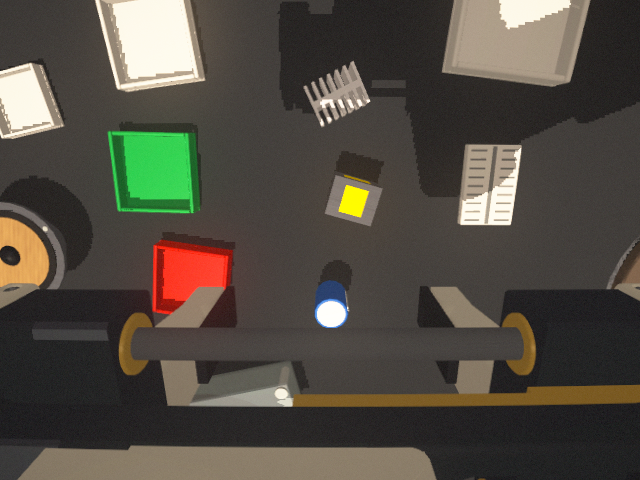

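The wrist view shows the heat sink fins at (337,94), transformer at (354,202), capacitor top at (331,312), and the red, green and white trays on the left. I'll measure tops and tray rims from this view.

```bash
python3 - <<'E'
from h import *
d=pickle.load(open("wrist1.pkl","rb")); T=d["T"]; W=cloud(d,T); H=hsv(d); h,s,v=H[...,0].astype(int),H[...,1],H[...,2]; Z=W[...,2]
print("bench",np.nanmedian(Z[230:260,240:300]))
def near(x,y,rr): return np.hypot(W[...,0]-x,W[...,1]-y)<rr
def rep(name,m,z,close=0):
    m=m.astype(np.uint8)
    if close: m=cv2.morphologyEx(m,cv2.MORPH_CLOSE,np.ones((close,close)))
    nn,l,st,c=cv2.connectedComponentsWithStats(m); i=1+np.argmax(st[1:,4]); vv,uu=np.nonzero(l==i); P=plane(d,np.c_[uu,vv],z,T)
    (cx,cy),(a,b),ang=cv2.minAreaRect((P[:,:2]*1000).astype(np.float32)); q=cv2.boxPoints(((cx,cy),(a,b),ang)); L=max([q[1]-q[0],q[2]-q[1]],key=np.linalg.norm)
    print(name,st[i,4],c[i].round(),"c",round(cx,1),round(cy,1),"mean",(P[:,:2].mean(0)*1000).round(1),"size",round(a,1),round(b,1),"long",round(np.degrees(np.arctan2(L[1],L[0])),1),"z",np.nanmedian(Z[l==i]).round(4))
rep("heatsink",near(.44,-.21,.06)&(Z>.040),.045,9)
rep("transf",near(.426,-.118,.05)&(Z>.040),.045)
rep("yellow",near(.426,-.118,.05)&(Z>.040)&(h>20)&(h<34)&(s>120),.045)
rep("cap",near(.447,-.002,.04)&(Z>.046),.05)
rep("red",near(.6,-.022,.08)&((h<8)|(h>172))&(s>130)&(Z>.015),.020)
rep("green",near(.625,-.141,.08)&(h>45)&(h<75)&(s>100)&(Z>.015),.020)
rep("wM",near(.612,-.262,.08)&(s<70)&(v>90)&(Z>.014),.020)
rep("wL",near(.272,-.29,.12)&(s<70)&(v>60)&(Z>.014),.028)
E
```

```text
bench -9.733981031231909e-05
heatsink 2358 [337.  93.] c 442.1 -214.9 mean [ 442.  -215.4] size 48.4 36.6 long 25.5 z 0.0437
transf 63967 [445. 398.] c 347.0 99.0 mean [316.6 109.6] size 263.6 589.6 long -0.8 z 0.3251
yellow 661 [353. 201.] c 425.8 -120.1 mean [ 425.8 -120.2] size 26.5 22.4 long 73.9 z 0.0456
cap 832 [331. 312.] c 447.1 -6.2 mean [447.1  -6.1] size 34.0 33.9 long 89.9 z 0.0503
red 861 [181. 268.] c 600.6 -26.3 mean [608.7 -42.7] size 80.7 80.2 long 81.9 z 0.0194
green 1504 [151. 171.] c 625.4 -145.0 mean [ 626.4 -146. ] size 79.8 82.1 long -1.6 z 0.0194
wM 1494 [148.  52.] c 613.3 -265.1 mean [ 615.5 -254.6] size 82.6 76.1 long 6.1 z 0.0192
wL 2842 [521.  50.] c 280.9 -266.1 mean [ 275.  -254.4] size 71.0 118.1 long -5.2 z 0.0267
```

step_arm([
  [[-50.4,-21.4,0],0],
  [[-50.4,-21.4,0],0],
  [[-50.4,-21.4,0],0],
  [[-50.4,-21.4,0],0],
  [[-50.4,-21.4,0],0],
  [[-50.4,-21.4,0],0],
  [[-50.3,-21.6,0],0],
  [[0,0,50],0],
  [[0,0,50],0],
  [[0,0,40],0],
  [[0,0,20],0],
  [[0,0,0],0],
], gripper=0)

```text
time_s: 3.95
tcp_pos: [0.5989, 0.2513, 0.0645]
eef_rot: [179.8, -0.1, -90.2]
contact_force: [0.4, 0.1, 0.5]
gripper_width: 0.0878
```

step_arm([
  [[0,0,0],0],
  [[0,0,0],0],
  [[0,0,0],0],
  [[0,0,0],0],
  [[0,0,0],0],
  [[0,0,0],0],
], gripper=1, grip_force=12)

```text
time_s: 4.7
tcp_pos: [0.5999, 0.2521, 0.0666]
eef_rot: [-180.0, 0.0, -90.0]
contact_force: [0.2, 0.5, -0.0]
gripper_width: 0.0329
```

step_arm([
  [[0,0,0],0],
  [[0,0,0],0],
  [[0,0,0],0],
  [[0,0,0],0],
])

```text
time_s: 5.2
tcp_pos: [0.5995, 0.252, 0.0665]
eef_rot: [180.0, -0.0, -90.0]
contact_force: [-3.2, 0.6, 1.1]
gripper_width: 0.0163
```

Gripped: 16.3 mm opening, which matches the bar. Turning +77° now.

step_arm([
  [[0,0,0],5],
  [[0,0,0],8],
  [[0,0,0],8],
  [[0,0,0],8],
  [[0,0,0],8],
  [[0,0,0],8],
  [[0,0,0],8],
  [[0,0,0],8],
  [[0,0,0],8],
  [[0,0,0],5],
  [[0,0,0],3],
  [[0,0,0],0],
  [[0,0,0],0],
  [[0,0,0],0],
])

```text
time_s: 6.95
tcp_pos: [0.6002, 0.2515, 0.0665]
eef_rot: [-180.0, -0.0, -167.0]
contact_force: [2.3, -4.8, -0.5]
gripper_width: 0.0159
```

step_arm([
  [[0,0,0],0],
  [[0,0,0],0],
  [[0,0,0],0],
  [[0,0,0],0],
  [[0,0,-30],0],
  [[0,0,-50],0],
  [[0,0,-50],0],
  [[0,0,0],0],
], gripper=0)

```text
time_s: 7.95
tcp_pos: [0.6022, 0.2535, 0.2018]
eef_rot: [179.8, 0.5, -166.9]
contact_force: [0.4, 0.4, -1.0]
gripper_width: 0.0863
```

```bash
python3 - <<'E'
from plant import r, imaging
from h import *
s=r.get_state(); print(s["tcp_pos"],s["eef_rot"])
ds=[imaging.capture("scene"),imaging.capture("side")]
im=[]
for n,d in zip(["scene","side"],ds):
    pickle.dump(d,open(n+"1.pkl","wb")); W=cloud(d);H=hsv(d);h,sa=H[...,0].astype(int),H[...,1];Z=W[...,2]
    near=np.hypot(W[...,0]-.6,W[...,1]-.252)<.14
    m=near&(Z>.012)&(Z<.024)&(h>3)&(h<25)&(sa>120); P=W[m].mean(0)-[.6,.252,0]; print(n,"orange dir",m.sum(),np.degrees(np.arctan2(P[1],P[0]))%360)
    m=near&(Z>.09)&(Z<.1); 
    if m.sum()>30:
        vv,uu=np.nonzero(m); Q=plane(d,np.c_[uu,vv],.096); print("handle",cv2.minAreaRect((Q[:,:2]*1000).astype(np.float32)))
cv2.imwrite("pics/scene1.png",np.hstack([cv2.resize(ds[0]["img"][250:480,340:600],None,fx=1.5,fy=1.5),cv2.resize(ds[1]["img"][250:480,140:400],None,fx=1.5,fy=1.5)])[:,:,::-1])
E
```

```text
[0.60215511 0.25346695 0.20183199] [ 179.83641122    0.47369401 -166.94601151]
scene orange dir 2361 191.85805725793023
handle ((602.0153198242188, 250.92909240722656), (46.74807357788086, 15.563390731811523), 13.753090858459473)
side orange dir 2372 198.48913434567015
handle ((598.10205078125, 256.401611328125), (43.6440315246582, 22.05328369140625), 13.043577194213867)
```

View pics/scene1.png

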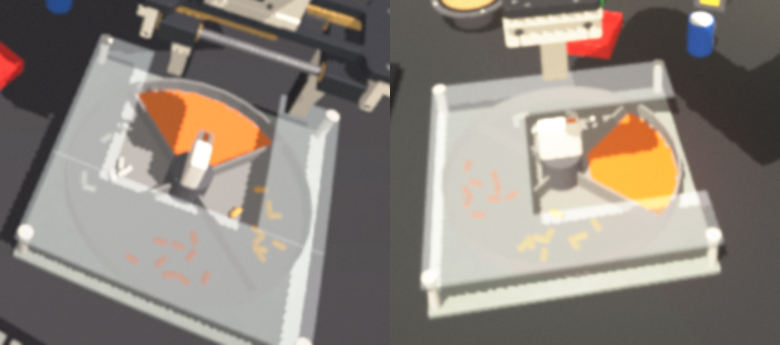

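The handle now points at 193.3° and the opening at 193°, so the carousel is at about 0. The bay middle is then near (0.517, 0.233). I'll check the meter's clearance around the coil before picking it.

```bash
python3 - <<'E'
from h import *
for n in ["scene","side"]:
    d=pickle.load(open(n+"1.pkl","rb")); W=cloud(d); Z=W[...,2]
    m=(np.hypot(W[...,0]-.56,W[...,1]+.42)<.12)&(Z>.028)&(Z<.045)&(np.hypot(W[...,0]-.46,W[...,1]+.335)>.04)
    vv,uu=np.nonzero(m); P=plane(d,np.c_[uu,vv],.034)[:,:2]
    print(n,cv2.minAreaRect((P*1000).astype(np.float32)),cv2.boxPoints(cv2.minAreaRect((P*1000).astype(np.float32))).round(),"mind",np.hypot(*(P-[.4595,-.3355]).T).min(),np.hypot(*(P-[.474,-.398]).T).min())
    m=(np.hypot(W[...,0]-.46,W[...,1]+.335)<.035)&(Z>.043)
    vv,uu=np.nonzero(m); P=plane(d,np.c_[uu,vv],.046)[:,:2]; print("coil",cv2.minEnclosingCircle((P*1000).astype(np.float32)))
E
```

```text
scene ((576.4279174804688, -428.65631103515625), (76.70124816894531, 147.21328735351562), 78.52054595947266) [[ 497. -452.]
 [ 641. -481.]
 [ 656. -406.]
 [ 512. -376.]] mind 0.06947400641262362 0.03405325073909731
coil ((461.67572021484375, -336.5196228027344), 19.77338218688965)
side ((568.0841674804688, -426.0497741699219), (86.65042114257812, 148.96653747558594), 78.47338104248047) [[ 486. -454.]
 [ 632. -483.]
 [ 650. -398.]
 [ 504. -369.]] mind 0.05851377035671734 0.023320890042053576
coil ((458.5137939453125, -336.6328125), 21.380678176879883)
```

step_arm([
  [[26.9,-54.1,0],0],
  [[26.9,-54.1,0],0],
  [[26.9,-54.1,0],0],
  [[26.9,-54.1,0],0],
  [[26.9,-54.1,0],0],
  [[26.9,-54.1,0],0],
  [[26.9,-54.1,0],0],
  [[26.9,-54.1,0],0],
  [[26.9,-54.1,0],0],
  [[26.9,-54.1,0],0],
  [[0,0,40],7],
  [[0,0,40],6],
  [[0,0,0],0],
  [[0,0,0],0],
], gripper=0)

```text
time_s: 9.8
tcp_pos: [0.4601, -0.3357, 0.1173]
eef_rot: [-180.0, -0.0, -179.8]
contact_force: [0.1, -0.1, 0.2]
gripper_width: 0.0874
```

```bash
python3 - <<'E'
from plant import r, imaging
from h import *
s=r.get_state(); d=imaging.capture("wrist"); d["T"]=T=toolT(s)@d["T_tool_cam"]; pickle.dump(d,open("wrist2.pkl","wb"))
print(s["tcp_pos"],s["eef_rot"]); cv2.imwrite("pics/wrist2.png",d["img"][:,:,::-1])
W=cloud(d,T);Z=W[...,2]
m=(np.hypot(W[...,0]-.46,W[...,1]+.335)<.04)&(Z>.042)&(Z<.05)
vv,uu=np.nonzero(m); P=plane(d,np.c_[uu,vv],.046,T)[:,:2]; print("coil",m.sum(),cv2.minEnclosingCircle((P*1000).astype(np.float32)))
E
```

```text
[ 0.46013262 -0.33574838  0.11725223] [-1.79969387e+02 -1.13685856e-02 -1.79812611e+02]
coil 2211 ((459.08758544921875, -339.2001953125), 18.449462890625)
```

View pics/wrist2.png

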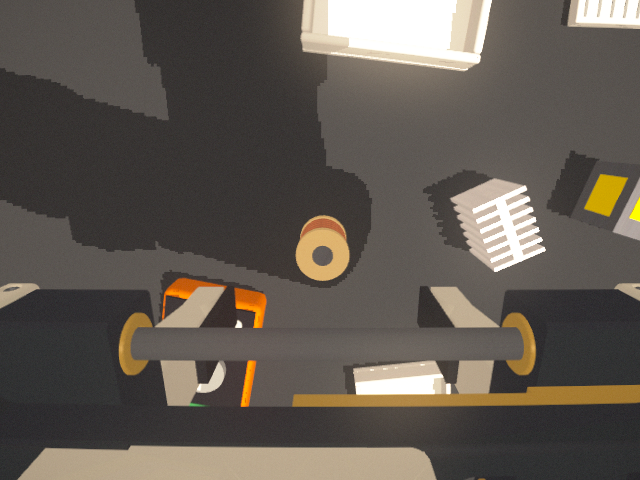

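The coil top is at (323,250), which casts to (0.459, -0.339), within 3 mm of the tool. The meter stays clear of the left finger. Descending to grip.

step_arm([
  [[0.5,-2,40],0],
  [[0,0,36],0],
  [[0,0,20],0],
  [[0,0,0],0],
], gripper=0)

```text
time_s: 10.35
tcp_pos: [0.4593, -0.3374, 0.0207]
eef_rot: [180.0, -0.0, -179.9]
contact_force: [0.9, -0.4, -0.0]
gripper_width: 0.0874
```

step_arm([
  [[0,0,0],0],
  [[0,0,0],0],
  [[0,0,0],0],
  [[0,0,0],0],
  [[0,0,0],0],
  [[0,0,0],0],
  [[0,0,0],0],
  [[0,0,0],0],
], gripper=1, grip_force=20)

```text
time_s: 11.35
tcp_pos: [0.4592, -0.3376, 0.0206]
eef_rot: [-180.0, 0.0, -180.0]
contact_force: [-1.3, -0.0, 2.5]
gripper_width: 0.0355
```

step_arm([
  [[0,0,-30],0],
  [[0,0,-40],0],
  [[0,0,-40],0],
  [[-5.7,57.1,0],0],
  [[-5.7,57.1,0],0],
  [[-5.7,57.1,0],0],
  [[-5.7,57.1,0],0],
  [[-5.7,57.1,0],0],
  [[-5.8,57.1,0],0],
  [[-5.8,57.1,0],0],
  [[-5.8,57.1,0],0],
  [[-5.8,57.1,0],0],
  [[-5.8,57.1,0],0],
  [[0,0,0],-7],
  [[0,0,0],-6],
  [[0,0,0],0],
  [[0,0,0],0],
])

```text
time_s: 13.48
tcp_pos: [0.5164, 0.2332, 0.1304]
eef_rot: [-180.0, -0.0, -167.1]
contact_force: [-0.1, -0.1, -1.5]
gripper_width: 0.0355
```

```bash
python3 - <<'E'
from plant import r, imaging
from h import *
s=r.get_state(); print(s["tcp_pos"],s["eef_rot"],s["gripper_width"])
a=imaging.capture("wrist"); b=imaging.capture("side"); pickle.dump(b,open("side2.pkl","wb"))
cv2.imwrite("pics/p2.png",np.hstack([cv2.resize(a["img"],(400,300)),cv2.resize(b["img"][200:440,130:450],(400,300))])[:,:,::-1])
E
```

```text
[0.51642597 0.23320376 0.13043795] [-1.79996966e+02 -1.48947698e-02 -1.67135162e+02] 0.03549139070979702
```

View pics/p2.png

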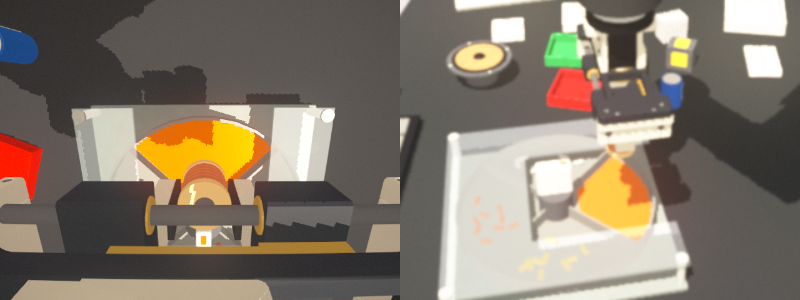

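The wrist view has the held coil centred on the orange bay, in line with the handle mark. Lowering, then opening only partway.

step_arm([
  [[0,0,40],0],
  [[0,0,30],0],
  [[0,0,15],0],
  [[0,0,5],0],
  [[0,0,1],0],
  [[0,0,0],0],
])

```text
time_s: 14.32
tcp_pos: [0.5171, 0.2339, 0.0405]
eef_rot: [180.0, 0.1, -167.0]
contact_force: [0.7, -0.5, -1.3]
gripper_width: 0.0357
```

step_arm([
  [[0,0,0],0],
  [[0,0,0],0],
  [[0,0,0],0],
  [[0,0,0],0],
  [[0,0,-20],0],
  [[0,0,-50],0],
  [[0,0,-50],0],
  [[0,0,0],0],
], gripper=0.34)

```text
time_s: 15.32
tcp_pos: [0.5187, 0.235, 0.1641]
eef_rot: [179.8, 0.4, -167.0]
contact_force: [-0.1, 0.7, -0.5]
gripper_width: 0.0578
```

```bash
python3 - <<'E'
from plant import r, imaging
from h import *
s=r.get_state(); a=imaging.capture("wrist"); b=imaging.capture("side"); T=toolT(s)@a["T_tool_cam"]
W=cloud(b);Z=W[...,2]
for n,d,T in [("wrist",a,T),("side",b,b["extrinsics"])]:
    W=cloud(d,T);Z=W[...,2]; m=(np.hypot(W[...,0]-.517,W[...,1]-.233)<.045)&(Z>.059)&(Z<.070)
    vv,uu=np.nonzero(m); P=plane(d,np.c_[uu,vv],.064,T)[:,:2]; print(n,m.sum(),np.nanmedian(Z[m]) ,cv2.minEnclosingCircle((P*1000).astype(np.float32)) if m.sum() else 0)
cv2.imwrite("pics/p3.png",np.hstack([cv2.resize(a["img"],(400,300)),cv2.resize(b["img"][200:440,130:450],(400,300))])[:,:,::-1])
E
```

```text
wrist 1808 0.06391762508382651 ((517.11767578125, 233.23043823242188), 18.339712142944336)
side 330 0.06445951536744982 ((515.852783203125, 236.7611541748047), 20.362321853637695)
```

View pics/p3.png

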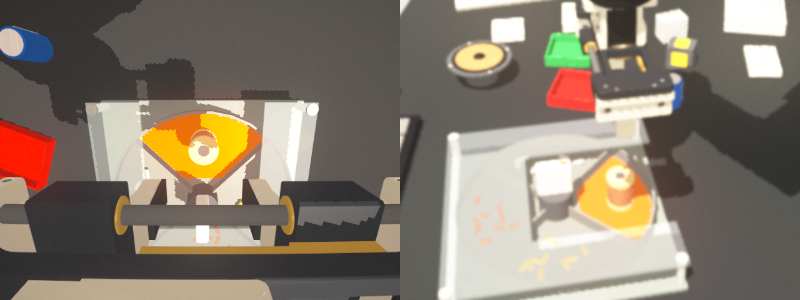

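The coil stands at (0.517, 0.233) with its top at 64 mm, as it should be in the bay. Next is the capacitor.

step_arm([
  [[24.3,-43,0],0],
  [[24.3,-43,0],0],
  [[24.3,-43,0],0],
  [[24.3,-43,0],0],
  [[24.3,-43,0],0],
  [[0,0,0],0],
  [[0,0,55],0],
  [[0,0,50],0],
  [[0,0,26],0],
  [[0,0,10],0],
  [[0,0,0],0],
], gripper=0)

```text
time_s: 16.8
tcp_pos: [0.4464, -0.0033, 0.018]
eef_rot: [-180.0, -0.1, -167.0]
contact_force: [-0.0, 0.7, -0.2]
gripper_width: 0.0878
```

step_arm([
  [[0,0,0],0],
  [[0,0,0],0],
  [[0,0,0],0],
  [[0,0,0],0],
  [[0,0,0],0],
  [[0,0,0],0],
  [[0,0,0],0],
  [[0,0,0],0],
], gripper=1)

```text
time_s: 17.8
tcp_pos: [0.4466, -0.0034, 0.0186]
eef_rot: [-180.0, -0.0, -167.0]
contact_force: [0.1, -0.8, 2.9]
gripper_width: 0.0347
```

step_arm([
  [[0,0,-40],0],
  [[0,0,-60],0],
  [[-48.7,-18.1,0],0],
  [[-48.7,-18.1,0],0],
  [[-48.7,-18.1,0],0],
  [[0,0,0],0],
  [[0,0,45],0],
  [[0,0,30],0],
  [[0,0,14],0],
  [[0,0,5],0],
  [[0,0,1],0],
  [[0,0,0],0],
])

```text
time_s: 19.3
tcp_pos: [0.6018, -0.0232, 0.0246]
eef_rot: [-180.0, 0.1, -167.0]
contact_force: [-0.0, -0.3, -0.6]
gripper_width: 0.0347
```

step_arm([
  [[0,0,0],0],
  [[0,0,0],0],
  [[0,0,0],0],
  [[0,0,0],0],
  [[0,0,-30],0],
  [[0,0,-50],0],
  [[0,0,-50],0],
  [[0,0,0],0],
], gripper=0)

```text
time_s: 20.3
tcp_pos: [0.6038, -0.023, 0.1583]
eef_rot: [-180.0, 0.5, -167.0]
contact_force: [0.7, 0.2, -0.5]
gripper_width: 0.0876
```

step_arm([
  [[48.2,-13.5,0],0],
  [[48.2,-13.5,0],0],
  [[48.2,-13.5,0],0],
  [[48.2,-13.5,0],0],
  [[0,0,15],9.5],
  [[0,0,15],9.5],
  [[0,0,10],9],
  [[0,0,0],0],
  [[0,0,0],0],
], gripper=0)

```text
time_s: 21.42
tcp_pos: [0.4256, -0.1194, 0.1137]
eef_rot: [-180.0, 0.0, 165.2]
contact_force: [-0.4, -0.3, -0.3]
gripper_width: 0.0875
```

```bash
python3 - <<'E'
from plant import r, imaging
from h import *
s=r.get_state(); d=imaging.capture("wrist"); T=toolT(s)@d["T_tool_cam"]
print(s["tcp_pos"],s["eef_rot"]); cv2.imwrite("pics/wrist4.png",d["img"][:,:,::-1])
W=cloud(d,T);Z=W[...,2]
for n,x,y in [("tr",.426,-.119),("hs",.442,-.214)]:
    m=((np.hypot(W[...,0]-x,W[...,1]-y)<.045)&(Z>.041)&(Z<.049)).astype(np.uint8); m=cv2.morphologyEx(m,cv2.MORPH_CLOSE,np.ones((15,15)))
    vv,uu=np.nonzero(m); P=plane(d,np.c_[uu,vv],.045,T)[:,:2]; print(n,m.sum(),cv2.minAreaRect((P*1000).astype(np.float32)))
E
```

```text
[ 0.42556581 -0.11943517  0.11370268] [-1.79995778e+02  3.64240133e-03  1.65216455e+02]
tr 3901 ((425.2497253417969, -120.03638458251953), (37.951236724853516, 46.954803466796875), 73.82929229736328)
hs 832 ((441.39129638671875, -214.03823852539062), (47.995208740234375, 38.68571853637695), 25.14601707458496)
```

View pics/wrist4.png

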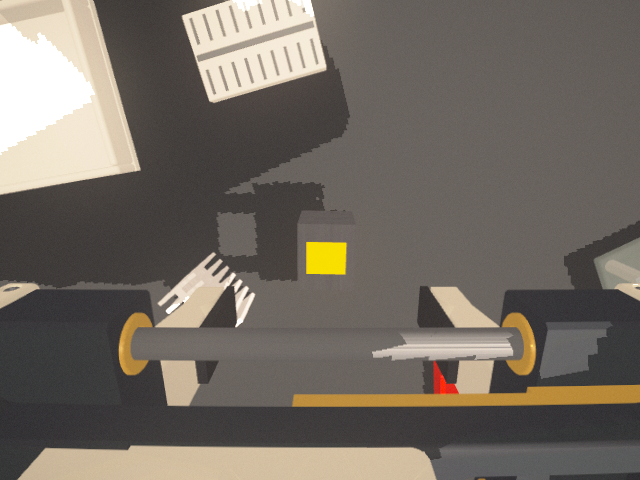

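The transformer at (327,250) is square to the jaws across its 38 mm side, at (0.425, -0.120). The heat sink is close to the left finger, so I'll narrow the opening before descending.

step_arm([
  [[0,0,0],0],
  [[0,0,0],0],
  [[0,0,40],0],
  [[0,0,35],0],
  [[0,0,15],0],
  [[0,0,5],0],
  [[0,0,0],0],
], gripper=0.3)

```text
time_s: 22.35
tcp_pos: [0.4257, -0.1194, 0.0187]
eef_rot: [-180.0, -0.0, 165.0]
contact_force: [-0.6, 0.6, -0.1]
gripper_width: 0.0612
```

step_arm([
  [[0,0,0],0],
  [[0,0,0],0],
  [[0,0,0],0],
  [[0,0,0],0],
  [[0,0,0],0],
  [[0,0,0],0],
], gripper=1, grip_force=35)

```text
time_s: 23.1
tcp_pos: [0.4257, -0.1194, 0.019]
eef_rot: [180.0, 0.0, 165.0]
contact_force: [-1.4, 1.1, 7.6]
gripper_width: 0.0375
```

step_arm([
  [[0,0,-40],0],
  [[0,0,-60],0],
  [[-49.8,7.5,0],0],
  [[-49.8,7.5,0],0],
  [[-49.8,7.5,0],0],
  [[-49.8,7.5,0],0],
  [[0,0,0],-8],
  [[0,0,45],-7],
  [[0,0,30],0],
  [[0,0,14],0],
  [[0,0,5],0],
  [[0,0,1],0],
  [[0,0,0],0],
])

```text
time_s: 24.72
tcp_pos: [0.6264, -0.142, 0.0247]
eef_rot: [180.0, 0.1, -180.0]
contact_force: [0.4, -0.2, -2.0]
gripper_width: 0.0379
```

step_arm([
  [[0,0,0],0],
  [[0,0,0],0],
  [[0,0,0],0],
  [[0,0,0],0],
  [[0,0,-30],0],
  [[0,0,-50],0],
  [[0,0,-50],0],
  [[0,0,0],0],
], gripper=0.3)

```text
time_s: 25.72
tcp_pos: [0.6284, -0.1422, 0.1587]
eef_rot: [-180.0, 0.5, -180.0]
contact_force: [-0.5, -0.8, -0.3]
gripper_width: 0.0616
```

step_arm([
  [[46,-18,0],0],
  [[46,-18,0],0],
  [[46,-18,0],0],
  [[46.2,-18,0],0],
  [[0,0,20],-8.5],
  [[0,0,20],-8.5],
  [[0,0,20],-8.4],
  [[0,0,0],0],
  [[0,0,40],0],
  [[0,0,25],0],
  [[0,0,10],0],
  [[0,0,0],0],
], gripper=0.15)

```text
time_s: 27.22
tcp_pos: [0.4416, -0.2141, 0.0187]
eef_rot: [180.0, -0.0, -154.7]
contact_force: [-0.4, -0.4, -0.1]
gripper_width: 0.0743
```

step_arm([
  [[0,0,0],0],
  [[0,0,0],0],
  [[0,0,0],0],
  [[0,0,0],0],
  [[0,0,0],0],
  [[0,0,0],0],
  [[0,0,0],0],
], gripper=1, grip_force=20)

```text
time_s: 28.1
tcp_pos: [0.4416, -0.214, 0.0188]
eef_rot: [-180.0, 0.0, -154.6]
contact_force: [0.2, 1.7, 5.6]
gripper_width: 0.0357
```

step_arm([
  [[0,0,-40],0],
  [[0,0,-60],0],
  [[-33.8,-29.6,0],0],
  [[-33.8,-29.6,0],0],
  [[-33.8,-29.6,0],0],
  [[-33.8,-29.6,0],0],
  [[0,0,0],9.5],
  [[0,0,45],9.5],
  [[0,0,30],0],
  [[0,0,14],0],
  [[0,0,5],0],
  [[0,0,1],0],
  [[0,0,0],0],
])

```text
time_s: 29.72
tcp_pos: [0.6151, -0.2631, 0.0248]
eef_rot: [-180.0, 0.1, -173.6]
contact_force: [0.2, 0.2, -0.9]
gripper_width: 0.0358
```

step_arm([
  [[0,0,0],0],
  [[0,0,0],0],
  [[0,0,0],0],
  [[0,0,0],0],
  [[0,0,-30],0],
  [[0,0,-50],0],
  [[0,0,-60],0],
  [[60,0,0],0],
  [[60,0,0],0],
  [[40,0,0],0],
  [[0,0,0],0],
], gripper=0.3)

```text
time_s: 31.1
tcp_pos: [0.4528, -0.2809, 0.1643]
eef_rot: [180.0, 0.0, -173.7]
contact_force: [0.4, -0.5, 1.2]
gripper_width: 0.0612
```

```bash
python3 - <<'E'
from plant import r, imaging
from h import *
s=r.get_state(); print(s["time_s"],s["tcp_pos"])
D={}
for n in ["scene","side","wrist"]:
    d=imaging.capture(n); d["T"]=d["extrinsics"] if n!="wrist" else toolT(s)@d["T_tool_cam"]; D[n]=d
    W=cloud(d,d["T"]);Z=W[...,2];H=hsv(d)
    for nm,x,y,z in [("cap",.6015,-.0235,.054),("tr",.626,-.142,.049),("hs",.6145,-.263,.049),("coil",.517,.233,.064)]:
        m=((np.hypot(W[...,0]-x,W[...,1]-y)<.045)&(abs(Z-z)<.0045)).astype(np.uint8); m=cv2.morphologyEx(m,cv2.MORPH_CLOSE,np.ones((9,9)))
        if m.sum()<30: print(n,nm,"none");continue
        vv,uu=np.nonzero(m); P=plane(d,np.c_[uu,vv],z,d["T"])[:,:2]; R=cv2.minAreaRect((P*1000).astype(np.float32)); print(n,nm,np.round(R[0],1),np.round(R[1]),round(R[2]),"ztop",np.nanmedian(Z[m>0]).round(4))
    m=(np.hypot(W[...,0]-.6,W[...,1]-.252)<.05)&(Z>.09)&(Z<.1)
    if m.sum()>40: vv,uu=np.nonzero(m); print(n,"handle",cv2.minAreaRect((plane(d,np.c_[uu,vv],.096,d["T"])[:,:2]*1000).astype(np.float32)))
cv2.imwrite("pics/p5.png",np.hstack([cv2.resize(D["scene"]["img"][140:440,140:540],(400,300)),cv2.resize(D["side"]["img"][160:460,100:500],(400,300))])[:,:,::-1])
cv2.imwrite("pics/w5.png",D["wrist"]["img"][:,:,::-1])
E
```

```text
31.1 [ 0.45281446 -0.28093657  0.16431276]
scene cap [603.4 -22.5] [34. 32.] 38 ztop 0.0535
scene tr [ 627.5 -140. ] [47. 41.] 1 ztop 0.0483
scene hs [ 615.9 -259.7] [50. 40.] 8 ztop 0.0472
scene coil [519.4 234.2] [37. 36.] 38 ztop 0.0631
scene handle ((602.00927734375, 250.95358276367188), (46.74807357788086, 15.512914657592773), 13.753090858459473)
side cap [598.6 -18.3] [33. 40.] 7 ztop 0.0549
side tr [ 624.2 -135. ] [48. 47.] 2 ztop 0.0498
side hs [ 612.7 -257.3] [47. 47.] 5 ztop 0.0467
side coil [515.8 236.8] [35. 39.] 3 ztop 0.0643
side handle ((598.1075439453125, 256.3784484863281), (43.644622802734375, 22.00760269165039), 13.053939819335938)
wrist cap none
wrist tr none
wrist hs [ 590.8 -266.2] [13. 35.] 6 ztop 0.048
wrist coil none
```

View pics/p5.png

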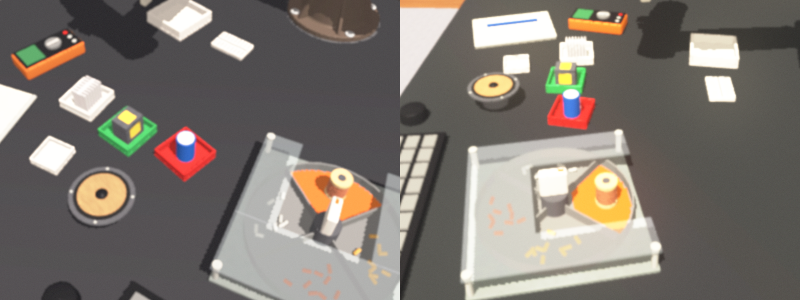

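View pics/w5.png

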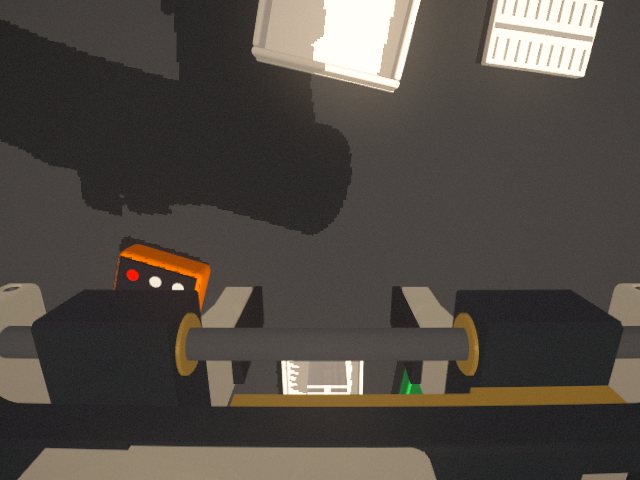

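Scene and side views agree. The capacitor in red, transformer in green, heat sink in the middle white tray and coil in the orange bay are all upright at the right heights. The gripper is empty and clear. Handing in.

```bash
python3 -c "
from plant import close_job
print(close_job())"
```

```text
the job is handed in; nothing more can be done
None
```

The bench is cleared and the job is handed in; the last reading before that was 31 s of the 96 s allowed. No verdict comes back, so what follows rests on my own last camera checks.

- **Carousel:** I gripped the handle and turned it about 77° clockwise. The handle now points at 193.3° and the cover's opening at about 193°, so it is well inside the 0.25 rad limit.
- **Coil:** It stands in the orange bay about 2–4 mm from the middle, with its top at 63–64 mm (64 expected).
- **Capacitor, transformer and heat sink:** They stand upright in the red, green and middle-sized white trays. Each is within about 6 mm of the tray's centre, against the 22 mm allowed. The tops are at the right heights to within about 2 mm.
- **Left alone:** The meter and the loudspeaker look unmoved in the last pictures; I did not measure them again. The gripper is open and clear of everything.

**Disagreements:** The scene and side cameras differ by 3–5 mm in position, which is a steady calibration offset and well inside the tolerances. The last wrist picture could not confirm the placings: three of the four parts were out of its view and the heat sink was mostly hidden by the gripper.

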